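# Press the vial caps home round the carousel

## Robot

A 6-joint arm with a two-finger parallel gripper is mounted at the origin on the work surface. World frame = base frame: x ahead of the robot, y to its left, z up, the work surface at z = 0. Lengths are in m, angles in rad, forces in N, time in s.
With the tool pointing down it reaches from about 0.25 to 0.775 m from the base axis. Payload 8.9 kg.
Tool frame: the origin (TCP) lies midway between the tips of the shut fingers; the grasp point (between the pads) lies manip.grip_depth behind it (manip.grip_depth is the distance from the TCP to the grasp point, in m); z points along the fingers, y is the line along which they close (so a half turn about z gives the same grasp; the last joint's range is limited). The gripper opens to 85 mm and grips with 20 to 120 N. Pads are 22 mm wide; open, the fingers measure 114 mm over their backs; the gripper's body (76 mm by 85 mm) begins 54 mm behind the grasp point. The pads swing forward as they close: fully open they stand 13 mm farther back than shut.
Start: joints at [1.029, 0.291, -0.153, 1.127, 0, 1.431], TCP at [0.206, 0.483, 0.231] pointing down, gripper open.
Joint ranges: [-2.52, 2.52], [-0.91, 1.74], [-1.3, 1.37], [-1.96, 2.02], [-1.52, 1.47], [-3.14, 3.14]. Speed limits (rad/s): [2.22, 2.22, 2.79, 3.14, 3.14, 3.14].

## Interface

Orientations are given as a unit quaternion [w, x, y, z].
In Python, from station import manip, eyes, ticket gives the robot as it stands.
- The arm moves only by the tool step_arm, never from a script. Its arguments are lists of equal length, an entry for each row: "angular": the turn, a rotation vector about the tool's x, y, z normalised to -1 to 1, where 1 is 2 rad, a list of three; "slide": the shift along the tool's x, y, z normalised to -1 to 1, where 1 is 0.25 m, a list of three; "fingers": the closure, from 0 (fully open) to 1 (shut). In form: {"angular": [[rx, ry, rz], ...], "slide": [[x, y, z], ...], "fingers": [fingers, ...]}. A call has 1 to 8 rows; each row is the pose to reach, as a shift and turn from the pose commanded when the call began, along the tool's axes at that moment; what a row does not reach only later rows make up. A row lasts 1/10 s, in which the tool goes at most 50 mm and 8.59 degrees, less where a joint would pass 70% of its speed; a pose out of reach is approached as far as the arm can. A call with a number of a shift or a turn outside -1 to 1 is refused whole. A call with a gripper value outside its range is refused whole. The fingers move at their own pace and stop on an object; "squeeze" is the grip in N (left out, the last holds). Time passes only in rows, so rows that repeat a pose let the fingers close. It gives the time, the measured TCP pose, the force, the opening and the grip force at its end, in the units of the state.
- manip.read_state(): the state, without advancing time (a new reading comes with each control period).
- eyes.get_image(name): name is "scene" or "top" or "wrist"; returns the picture (480x640x3 uint8, red, green, blue); there is no depth.
- eyes.get_calibration(name): a dict with "fx", "fy", "cx", "cy" (pixels), "extrinsics" (4x4, takes a point from camera to world coordinates). Camera axes: x right, y down, z forward; pixel columns grow to the right and rows downward; lengths in m; the calibration is good to about 2 mm. A picture is of the moment at which its call begins: read the wrist's pose just before it. get_calibration takes no time and is no camera call; for the wrist camera it gives the pose at the moment of the call.
- ticket.close_job(): hands the job in; it is judged then, once.
The state is a dict: "time_s": time; "joint_pos": joint angles; "dq": joint speeds; "joint_torque": joint torques, N m; "tcp_pos": TCP position; "tool_rot": TCP orientation; "ft_force": force on the tool from outside, world axes, zero at the start; "torque": the same for the moment, N m; "gripper_width": opening from 0.0 (shut) to 1.0 (fully open); "grip_force": force on a finger pad.
Only numpy, scipy, OpenCV 4.12 (cv2) and the standard library are available. Lean on these libraries where they do the work, as an engineer would, in place of code of your own. Each camera call takes 0.05 s, during which the arm holds its last target. There are 200 camera calls.

## Task

Five vials in the carousel have caps standing proud, in a curved row that begins beside the upright steel index pin. Starting with the cap next to the pin, follow the row with the fingertips and gently press each cap in turn fully home onto its vial, keeping the fingertips over the row and within about 5 cm of the caps until the last one is down. Do not pull any cap up, leave the two lower, wide-capped sealed vials, the bottle and the beaker alone, and end clear of everything.

Things in the scene. Friction and masses are not known exactly. Their poses are not given: they have to be found in the camera images.
- carousel: Fixed round vial carousel, disc 216 mm across, disc top 26 mm above the bench. Origin: centre of underside, z up. Places every 30 degrees on an 80 mm radius circle: from its x axis, counter-clockwise from above, vials to close at 0, 30, 60, 90, 120; index pin at -30; sealed vials at 180, 240; else empty collars 33 mm wide, 14 high. Neighbouring caps: 41 mm between centres.
- pin_top (a point): Top of the upright steel index pin, 14 mm thick, 68 mm above the bench, standing in the row's circle just before the first cap (41 mm from it). There is no vial here.
- knob_top (a point): Top of the black lifting knob at the carousel's centre, 30 mm wide, 88 mm above the bench. Not needed.
- cap1_top (a point): Centre of the flat top of cap 1 (first, next to the index pin): white plastic, 23 mm diameter, 12 mm high, on a clear glass vial. It stands 4.5 to 7 mm too high, with the glass neck showing below it (top 89 to 91.5 mm above the bench); fully seated, on the vial's shoulder, its top is 84.5 mm above the bench.
- cap1 (a joint): How far cap 1 has been pressed down, m: 0.007 is fully seated on the vial, 0 is 7 mm too high; it starts between 0 and 0.0025; negative means pulled up. It slides straight down against about 3.5 N of friction and stays where it is left. Once it is seated, pressing on pushes the vial down in its sprung cup (from 8 N, then 4 N per mm, up to 8 mm); the vial rises again when let go.
- cap2_top (a point): Centre of the flat top of cap 2 (second): white plastic, 23 mm diameter, 12 mm high, on a clear glass vial. It stands 4.5 to 7 mm too high, with the glass neck showing below it (top 89 to 91.5 mm above the bench); fully seated, on the vial's shoulder, its top is 84.5 mm above the bench.
- cap2 (a joint): How far cap 2 has been pressed down, m: 0.007 is fully seated on the vial, 0 is 7 mm too high; it starts between 0 and 0.0025; negative means pulled up. It slides straight down against about 3.5 N of friction and stays where it is left. Once it is seated, pressing on pushes the vial down in its sprung cup (from 8 N, then 4 N per mm, up to 8 mm); the vial rises again when let go.
- cap3_top (a point): Centre of the flat top of cap 3 (third, the middle one): white plastic, 23 mm diameter, 12 mm high, on a clear glass vial. It stands 4.5 to 7 mm too high, with the glass neck showing below it (top 89 to 91.5 mm above the bench); fully seated, on the vial's shoulder, its top is 84.5 mm above the bench.
- cap3 (a joint): How far cap 3 has been pressed down, m: 0.007 is fully seated on the vial, 0 is 7 mm too high; it starts between 0 and 0.0025; negative means pulled up. It slides straight down against about 3.5 N of friction and stays where it is left. Once it is seated, pressing on pushes the vial down in its sprung cup (from 8 N, then 4 N per mm, up to 8 mm); the vial rises again when let go.
- cap4_top (a point): Centre of the flat top of cap 4 (fourth): white plastic, 23 mm diameter, 12 mm high, on a clear glass vial. It stands 4.5 to 7 mm too high, with the glass neck showing below it (top 89 to 91.5 mm above the bench); fully seated, on the vial's shoulder, its top is 84.5 mm above the bench.
- cap4 (a joint): How far cap 4 has been pressed down, m: 0.007 is fully seated on the vial, 0 is 7 mm too high; it starts between 0 and 0.0025; negative means pulled up. It slides straight down against about 3.5 N of friction and stays where it is left. Once it is seated, pressing on pushes the vial down in its sprung cup (from 8 N, then 4 N per mm, up to 8 mm); the vial rises again when let go.
- cap5_top (a point): Centre of the flat top of cap 5 (fifth and last, farthest along the row from the pin): white plastic, 23 mm diameter, 12 mm high, on a clear glass vial. It stands 4.5 to 7 mm too high, with the glass neck showing below it (top 89 to 91.5 mm above the bench); fully seated, on the vial's shoulder, its top is 84.5 mm above the bench.
- cap5 (a joint): How far cap 5 has been pressed down, m: 0.007 is fully seated on the vial, 0 is 7 mm too high; it starts between 0 and 0.0025; negative means pulled up. It slides straight down against about 3.5 N of friction and stays where it is left. Once it is seated, pressing on pushes the vial down in its sprung cup (from 8 N, then 4 N per mm, up to 8 mm); the vial rises again when let go.
- sealed1: Loose sealed vial standing in the carousel's collar at 180 degrees: clear glass, 23 mm diameter, with a wide flat white cap (29 mm); 52 mm high in all, its top 78 mm above the bench, lower than the caps to be pressed. Origin: centre of its underside. Bystander.
- sealed2: Loose sealed vial standing in the carousel's collar at 240 degrees: clear glass, 23 mm diameter, with a wide flat white cap (29 mm); 52 mm high in all, its top 78 mm above the bench, lower than the caps to be pressed. Origin: centre of its underside. Bystander.
- bottle: Loose white plastic bottle on the bench to the left, 60 mm diameter, 120 mm high. Origin: centre of its underside. Bystander.
- beaker: Loose open glass beaker on the bench to the right, 70 mm diameter at the rim, 75 mm high. Origin: centre of its underside. Bystander.

How it is judged:
By the outcome, as a careful person would: the job done as asked, in the order asked, and still so for the second after the job is handed in, with the robot touching nothing.
It also fails if it takes over 51 s, if anything falls off the work surface, if the arm or the gripper's body presses on something with over 40 N, if the wrist force passes 120 N, or if a joint passes its speed limit or range.

## Working session

There is one attempt and no reset: what is moved stays moved. The work goes in short steps, Python scripts to look and compute and a tool call to move; the robot and the scene stay as the last step left them, time stands still between calls to the robot, and variables do not carry over. Pictures are saved under pics/ and viewed, at most 10 in all, crops included, and the job is handed in when it is done.

Besides the shell and the picture viewer there is one more tool, called after "Request:" by a JSON object that holds its "method" and its "body". step_arm: Moves the arm, as the interface text tells. Scaled input: -1 to 1 covers 0.25 m each way for a shift and 2 rad each way for a turn. Its arguments: {"type":"object","properties":{"angular":{"type":"array"},"slide":{"type":"array"},"fingers":{"type":"array"},"squeeze":{"type":"number"}},"required":["angular","slide","fingers"]}

```bash
mkdir -p pics; ls; python3 - <<'E'
from station import manip, eyes, ticket
import cv2, numpy as np
s=manip.read_state(); print(s, manip.grip_depth)
for n in ("top","scene"):
    im=eyes.get_image(n); cv2.imwrite(f"pics/{n}0.png",im[:,:,::-1]); c=eyes.get_calibration(n); print(n,c)
E
```

```text
pics
{'time_s': 0.0, 'joint_pos': array([ 1.02869360e+00,  2.91282418e-01, -1.54107204e-01,  1.12668108e+00,
       -1.26164698e-05,  1.43149451e+00]), 'dq': array([-0.00073615,  0.00162222,  0.0012413 ,  0.00083718, -0.00032365,
        0.00088016]), 'joint_torque': array([-2.23354364e-03, -5.37146723e+01,  3.31368721e+01,  1.58486771e-02,
       -1.90821461e-04,  3.09716165e-05]), 'tcp_pos': array([0.20558009, 0.4826179 , 0.23073832]), 'tool_rot': array([-2.06969480e-04,  2.00041632e-01,  9.79787191e-01, -6.02668595e-04]), 'ft_force': array([-0.19655717,  0.01143287,  0.38595508]), 'torque': array([-0.00251091,  0.05950981,  0.0034154 ]), 'grip_force': 0.0, 'gripper_width': 1.0008367651596306} 0.0187
top {'fx': 553.8219551501419, 'fy': 553.8219551501419, 'cx': 325.0552046442349, 'cy': 243.80634902729744, 'extrinsics': array([[ 0.01547562, -0.98729708,  0.15812964,  0.36713413],
       [-0.99974185, -0.01264755,  0.01887526, -0.01928796],
       [-0.01663554, -0.15838092, -0.98723794,  1.18151601],
       [ 0.        ,  0.        ,  0.        ,  1.        ]])}
scene {'fx': 500.18491676941414, 'fy': 500.18491676941414, 'cx': 315.69654356255774, 'cy': 241.9017704385261, 'extrinsics': array([[ 0.05493009,  0.50913957, -0.85892933,  1.4681097 ],
       [ 0.99848173, -0.03155343,  0.04515108, -0.0296301 ],
       [-0.00411396, -0.86010539, -0.51009979,  0.62909554],
       [ 0.        ,  0.        ,  0.        ,  1.        ]])}
```

View pics/top0.png

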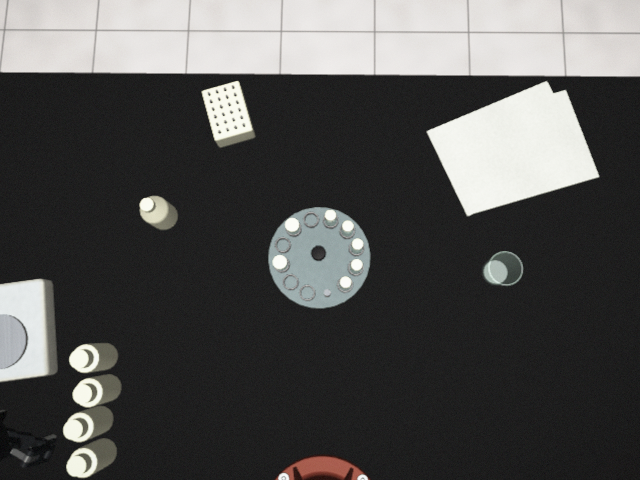

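View pics/scene0.png

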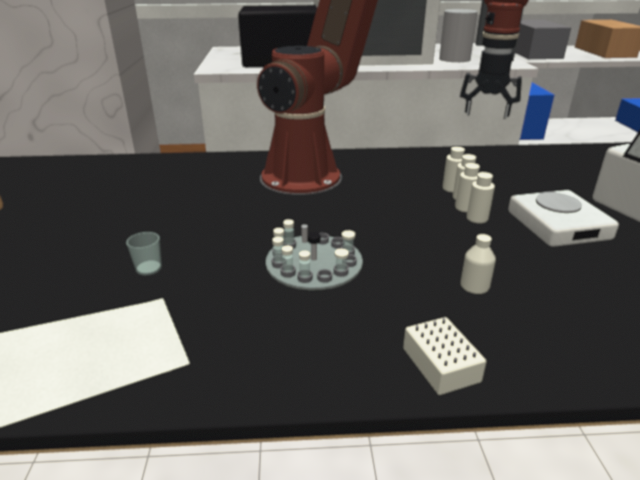

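The top view shows the carousel centred near (319,253). The pin is at about (327,293) and caps 1–5 are near (345,283), (357,265), (357,244), (348,227) and (330,215). The sealed vials are at (292,225) and (280,262). The scene view agrees, and the arm is well off to the left.

```bash
cat > h.py <<'E'
import numpy as np, cv2
from scipy.optimize import least_squares
from scipy.spatial.transform import Rotation as R
def ray(c,uv,z):
    E=c["extrinsics"]; d=E[:3,:3]@np.array([(uv[0]-c["cx"])/c["fx"],(uv[1]-c["cy"])/c["fy"],1])
    return E[:3,3]+d*(z-E[2,3])/d[2]
def proj(c,p):
    E=c["extrinsics"]; q=E[:3,:3].T@(np.asarray(p)-E[:3,3]); return np.array([c["cx"]+c["fx"]*q[0]/q[2],c["cy"]+c["fy"]*q[1]/q[2]])
def blobs(im,t,amin,amax):
    n,l,st,ce=cv2.connectedComponentsWithStats((im.min(2)>t).astype(np.uint8))
    return [(ce[i],st[i]) for i in range(1,n) if amin<st[i,4]<amax]
E
python3 - <<'E'
from h import *
from station import eyes
c=eyes.get_calibration("top"); im=cv2.imread("pics/top0.png")
cv2.imwrite("pics/topcrop.png",cv2.resize(im[200:316,260:380],None,fx=5,fy=5,interpolation=cv2.INTER_CUBIC))
for t in (200,225):
  P=[]
  for ce,st in blobs(im,t,30,400):
    if 260<ce[0]<380 and 200<ce[1]<316: print(t,ce.round(1),st,ray(c,ce,.09).round(4)); P.append(ray(c,ce,.09)[:2])
E
```

```text
200 [330.  214.5] [325 210  11  10  93] [ 0.6017 -0.0074  0.09  ]
200 [291.5 224.2] [285 218  14  14 151] [0.5811 0.0696 0.09  ]
200 [347.4 225.5] [342 221  12  10  93] [ 0.5798 -0.0427  0.09  ]
200 [357.1 243.4] [352 238  11  12  98] [ 0.5436 -0.0622  0.09  ]
200 [279.2 261.5] [272 255  15  14 161] [0.5052 0.0923 0.09  ]
200 [356.4 264. ] [351 259  12  11 101] [ 0.5021 -0.0611  0.09  ]
200 [345.1 281.7] [340 276  11  12 101] [ 0.4668 -0.0392  0.09  ]
225 [330.2 214.6] [325 210  11  10  85] [ 0.6017 -0.0078  0.09  ]
225 [291.5 224.2] [285 218  14  13 141] [0.5811 0.0696 0.09  ]
225 [347.4 225.5] [343 221  10  10  83] [ 0.5797 -0.0426  0.09  ]
225 [357.3 243.5] [353 239  10  10  84] [ 0.5434 -0.0628  0.09  ]
225 [279.3 261.4] [273 255  14  14 147] [0.5053 0.092  0.09  ]
225 [356.4 264.1] [352 259  10  11  87] [ 0.5019 -0.0611  0.09  ]
225 [345.1 281.7] [340 277  11  10  87] [ 0.4668 -0.0392  0.09  ]
```

View pics/topcrop.png

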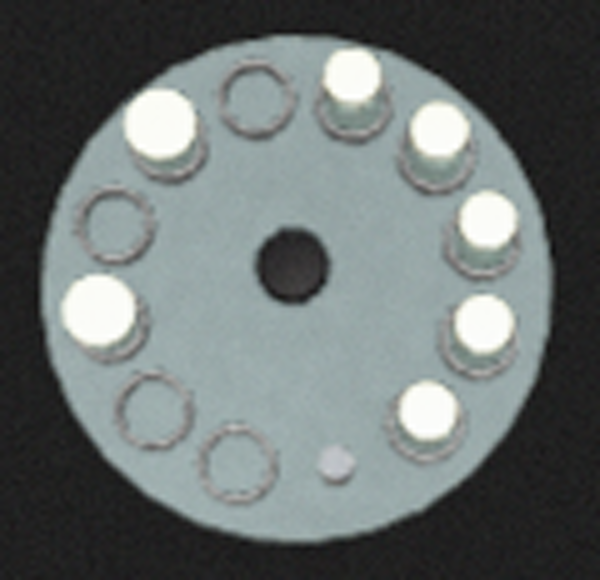

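```bash
cat >> h.py <<'E'
def fit(c,px):
    """px: list of (uv, angle_deg, z); returns centre x,y, yaw, residuals in mm"""
    A=np.deg2rad([a for _,a,_ in px]); W=np.array([ray(c,u,z)[:2] for u,_,z in px])
    f=lambda p:(p[:2]+.08*np.c_[np.cos(A+p[2]),np.sin(A+p[2])]-W).ravel()
    r=least_squares(f,[*W.mean(0),-2.3]); return r.x,(r.fun.reshape(-1,2)*1e3).round(1)
E
python3 - <<'E'
from h import *
from station import eyes,manip
c=eyes.get_calibration("top")
px=[((345.1,281.7),0,.09),((356.4,264),30,.09),((357.2,243.4),60,.09),((347.4,225.5),90,.09),((330.1,214.5),120,.09),((291.5,224.2),180,.078),((279.2,261.5),240,.078),((327.4,292.6),-30,.068)]
p,r=fit(c,px); print(p,r.tolist()); np.save("car.npy",p)
A=np.deg2rad([0,30,60,90,120])+p[2]; C=p[:2]+.08*np.c_[np.cos(A),np.sin(A)]; np.save("caps.npy",C); print(C.round(4).tolist())
s=manip.read_state(); w,x,y,z=s["tool_rot"]; Rm=R.from_quat([x,y,z,w]).as_matrix(); print(Rm.round(3))
print((Rm.T@(np.r_[C[0],.16]-s["tcp_pos"])/.25).round(4))
print(np.rad2deg(p[2]))
E
```

```text
[ 0.52493456  0.01535289 -2.38377184] [[0.1, -0.5], [-0.1, -0.1], [-0.1, 0.1], [0.2, -0.1], [-0.2, 0.2], [-0.3, -0.3], [-0.3, -0.3], [0.8, 1.0]]
[[0.4668, -0.0396], [0.5021, -0.0613], [0.5435, -0.0625], [0.5799, -0.0428], [0.6016, -0.0075]]
[[-0.92   0.392 -0.001]
 [ 0.392  0.92  -0.001]
 [ 0.    -0.001 -1.   ]]
[-1.7803 -1.512   0.2847]
-136.58006565298592
```

Request:
{"method": "step_arm", "body": {"angular": [[0,0,0],[0,0,0],[0,0,0],[0,0,0],[0,0,0],[0,0,0],[0,0,0],[0,0,0]], "slide": [[-0.89,-0.756,0],[-0.89,-0.756,0],[-0.89,-0.756,0],[-0.89,-0.756,0],[-0.89,-0.756,0],[-0.89,-0.756,0],[-0.89,-0.756,0],[-0.89,-0.756,0]], "fingers": [1,1,1,1,1,1,1,1], "squeeze": 20}}

```text
time_s: 0.9
tcp_pos: [0.3366, 0.2211, 0.2312]
tool_rot: [-0.0, 0.201, 0.979, 0.0]
ft_force: [0.1, 0.5, -0.5]
gripper_width: 0.003
grip_force: 0.0
```

Request:
{"method": "step_arm", "body": {"angular": [[0,0,0],[0,0,0],[0,0,0],[0,0,0],[0,0,0],[0,0,0],[0,0,0],[0,0,0]], "slide": [[-0.89,-0.756,0.28],[-0.89,-0.756,0.28],[-0.89,-0.756,0.28],[-0.89,-0.756,0.28],[-0.89,-0.756,0.28],[-0.89,-0.756,0.28],[-0.89,-0.756,0.28],[-0.89,-0.756,0.28]], "fingers": [1,1,1,1,1,1,1,1]}}

```text
time_s: 1.7
tcp_pos: [0.4668, -0.0386, 0.1606]
tool_rot: [-0.001, 0.2, 0.98, 0.0]
ft_force: [0.3, 0.0, -0.3]
gripper_width: 0.001
grip_force: 0.0
```

```bash
python3 - <<'E'
from h import *
from station import eyes,manip
s=manip.read_state(); c=eyes.get_calibration("wrist"); im=eyes.get_image("wrist")[:,:,::-1].copy()
C=np.load("caps.npy")
print(s["tcp_pos"],c["extrinsics"].round(3).tolist())
cv2.imwrite("pics/w1.png",im)
for q in C: print(proj(c,[*q,.09]).round(0))
for ce,st in blobs(im,200,300,30000): print(ce.round(1),st,ray(c,ce,.09).round(4))
E
```

```text
[ 0.46682555 -0.03857659  0.1605533 ] [[0.393, 0.885, 0.249, 0.404], [0.919, -0.379, -0.106, -0.012], [0.001, 0.27, -0.963, 0.304], [0.0, 0.0, 0.0, 1.0]]
[318. 253.]
[308. 318.]
[333. 374.]
[383. 409.]
[446. 417.]
[544.9 342.8] [ 522  323   46   41 1440] [0.574  0.0647 0.09  ]
[ 11.9 394.5] [   0  370   29   47 1082] [ 0.4773 -0.2547  0.09  ]
[448.5 411.7] [434 401  28  25 376] [ 0.5984 -0.0046  0.09  ]
```

View pics/w1.png

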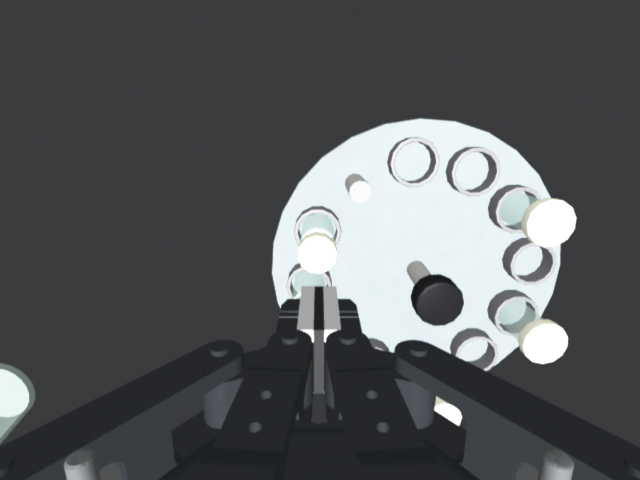

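The view shows cap 1 at (318,252). That is within 1 px of the position projected from the top-view fit (318,253), and the pin is at (360,190).

Request:
{"method": "step_arm", "body": {"angular": [[0,0,0],[0,0,0],[0,0,0],[0,0,0],[0,0,0],[0,0,0],[0,0,0],[0,0,0]], "slide": [[0,-0.004,0.12],[0,-0.004,0.21],[0,-0.004,0.25],[0,-0.004,0.265],[0,-0.004,0.275],[0,-0.004,0.285],[0,-0.004,0.292],[0,-0.004,0.296]], "fingers": [1,1,1,1,1,1,1,1]}}

```text
time_s: 2.55
tcp_pos: [0.4673, -0.0401, 0.0878]
tool_rot: [0.001, 0.2, 0.98, 0.0]
ft_force: [-0.4, 2.2, 4.6]
gripper_width: 0.001
grip_force: 1.7
```

Request:
{"method": "step_arm", "body": {"angular": [[0,0,0],[0,0,0],[0,0,0],[0,0,0],[0,0,0]], "slide": [[0,0,0.004],[0,0,0.008],[0,0,0.012],[0,0,0.014],[0,0,0.014]], "fingers": [1,1,1,1,1]}}

```text
time_s: 3.05
tcp_pos: [0.4672, -0.0402, 0.0842]
tool_rot: [0.001, 0.2, 0.98, 0.0]
ft_force: [1.6, 3.1, 9.2]
gripper_width: 0.001
grip_force: 4.4
```

Request:
{"method": "step_arm", "body": {"angular": [[0,0,0],[0,0,0],[0,0,0]], "slide": [[0,0,0.003],[0,0,0.004],[0,0,0.004]], "fingers": [1,1,1]}}

```text
time_s: 3.35
tcp_pos: [0.4672, -0.0402, 0.0834]
tool_rot: [0.001, 0.2, 0.98, 0.0]
ft_force: [0.0, 2.9, 12.2]
gripper_width: 0.001
grip_force: 5.9
```

Request:
{"method": "step_arm", "body": {"angular": [[0,0,0],[0,0,0],[0,0,0],[0,0,0],[0,0,0],[0,0,0],[0,0,0],[0,0,0]], "slide": [[0,0,-0.05],[0,0,-0.075],[-0.08,-0.012,-0.075],[-0.164,-0.0245,-0.075],[-0.164,-0.0245,-0.07],[-0.164,-0.0245,-0.048],[-0.164,-0.0245,-0.036],[-0.164,-0.0245,-0.026]], "fingers": [1,1,1,1,1,1,1,1]}}

```text
time_s: 4.15
tcp_pos: [0.5009, -0.0614, 0.0887]
tool_rot: [-0.001, 0.2, 0.98, 0.0]
ft_force: [-1.8, -0.4, 3.2]
gripper_width: -0.003
grip_force: 1.8
```

Request:
{"method": "step_arm", "body": {"angular": [[0,0,0],[0,0,0],[0,0,0],[0,0,0],[0,0,0],[0,0,0],[0,0,0],[0,0,0]], "slide": [[0,0,0.004],[0,0,0.008],[0,0,0.012],[0,0,0.016],[0,0,0.02],[0,0,0.023],[0,0,0.026],[0,0,0.026]], "fingers": [1,1,1,1,1,1,1,1]}}

```text
time_s: 4.95
tcp_pos: [0.502, -0.0618, 0.0833]
tool_rot: [0.0, 0.2, 0.98, 0.0]
ft_force: [-4.4, 2.2, 12.0]
gripper_width: 0.003
grip_force: 6.0
```

Request:
{"method": "step_arm", "body": {"angular": [[0,0,0],[0,0,0],[0,0,0],[0,0,0],[0,0,0],[0,0,0],[0,0,0],[0,0,0]], "slide": [[0,0,-0.05],[0,0,-0.075],[-0.077,0.03,-0.075],[-0.154,0.0605,-0.075],[-0.154,0.0605,-0.072],[-0.154,0.0605,-0.05],[-0.154,0.0605,-0.036],[-0.154,0.0605,-0.026]], "fingers": [1,1,1,1,1,1,1,1]}}

```text
time_s: 5.75
tcp_pos: [0.5423, -0.0629, 0.0888]
tool_rot: [-0.001, 0.2, 0.98, 0.0]
ft_force: [-1.7, 0.3, 4.1]
gripper_width: -0.0
grip_force: 1.8
```

Request:
{"method": "step_arm", "body": {"angular": [[0,0,0],[0,0,0],[0,0,0],[0,0,0],[0,0,0],[0,0,0],[0,0,0],[0,0,0]], "slide": [[0,0,0.004],[0,0,0.008],[0,0,0.012],[0,0,0.016],[0,0,0.02],[0,0,0.023],[0,0,0.026],[0,0,0.026]], "fingers": [1,1,1,1,1,1,1,1]}}

```text
time_s: 6.55
tcp_pos: [0.5434, -0.0631, 0.0834]
tool_rot: [0.0, 0.2, 0.98, -0.0]
ft_force: [-4.9, 1.7, 11.3]
gripper_width: -0.001
grip_force: 5.9
```

Request:
{"method": "step_arm", "body": {"angular": [[0,0,0],[0,0,0],[0,0,0],[0,0,0],[0,0,0],[0,0,0],[0,0,0],[0,0,0]], "slide": [[0,0,-0.05],[0,0,-0.075],[-0.05,0.065,-0.075],[-0.103,0.13,-0.075],[-0.103,0.13,-0.072],[-0.103,0.13,-0.05],[-0.103,0.13,-0.036],[-0.103,0.13,-0.026]], "fingers": [1,1,1,1,1,1,1,1]}}

```text
time_s: 7.35
tcp_pos: [0.5789, -0.0434, 0.0889]
tool_rot: [-0.0, 0.2, 0.98, -0.0]
ft_force: [-1.1, -0.0, 3.3]
gripper_width: -0.002
grip_force: 1.8
```

Request:
{"method": "step_arm", "body": {"angular": [[0,0,0],[0,0,0],[0,0,0],[0,0,0],[0,0,0],[0,0,0],[0,0,0],[0,0,0]], "slide": [[0,0,0.004],[0,0,0.008],[0,0,0.012],[0,0,0.016],[0,0,0.02],[0,0,0.023],[0,0,0.026],[0,0,0.026]], "fingers": [1,1,1,1,1,1,1,1]}}

```text
time_s: 8.15
tcp_pos: [0.5799, -0.0433, 0.0835]
tool_rot: [0.0, 0.2, 0.98, -0.0]
ft_force: [-5.2, -0.5, 11.5]
gripper_width: -0.001
grip_force: 5.8
```

Request:
{"method": "step_arm", "body": {"angular": [[0,0,0],[0,0,0],[0,0,0],[0,0,0],[0,0,0],[0,0,0],[0,0,0],[0,0,0]], "slide": [[0,0,-0.05],[0,0,-0.075],[-0.012,0.08,-0.075],[-0.0245,0.164,-0.075],[-0.0245,0.164,-0.072],[-0.0245,0.164,-0.05],[-0.0245,0.164,-0.036],[-0.0245,0.164,-0.026]], "fingers": [1,1,1,1,1,1,1,1]}}

```text
time_s: 8.95
tcp_pos: [0.6009, -0.0084, 0.0888]
tool_rot: [-0.0, 0.2, 0.98, -0.0]
ft_force: [-1.1, -0.4, 2.9]
gripper_width: 0.001
grip_force: 1.8
```

Request:
{"method": "step_arm", "body": {"angular": [[0,0,0],[0,0,0],[0,0,0],[0,0,0],[0,0,0],[0,0,0],[0,0,0],[0,0,0]], "slide": [[0,0,0.004],[0,0,0.008],[0,0,0.012],[0,0,0.016],[0,0,0.02],[0,0,0.023],[0,0,0.026],[0,0,0.026]], "fingers": [1,1,1,1,1,1,1,1]}}

```text
time_s: 9.75
tcp_pos: [0.6016, -0.0081, 0.0835]
tool_rot: [0.0, 0.2, 0.98, -0.0]
ft_force: [-4.6, -1.6, 11.8]
gripper_width: -0.0
grip_force: 5.7
```

Request:
{"method": "step_arm", "body": {"angular": [[0,0,0],[0,0,0],[0,0,0],[0,0,0],[0,0,0],[0,0,0],[0,0,0],[0,0,0]], "slide": [[0,0,-0.06],[0,0,-0.2],[0,0,-0.4],[0,0,-0.6],[0,0,-0.7],[0,0,-0.7],[0,0,-0.7],[0,0,-0.7]], "fingers": [1,1,1,1,1,1,1,1]}}

```text
time_s: 10.55
tcp_pos: [0.6008, -0.0077, 0.2563]
tool_rot: [-0.001, 0.2, 0.98, 0.0]
ft_force: [-0.2, 0.1, 0.3]
gripper_width: -0.002
grip_force: 0.0
```

Request:
{"method": "step_arm", "body": {"angular": [[0,0,0],[0,0,0],[0,0,0],[0,0,0],[0,0,0],[0,0,0],[0,0,0],[0,0,0]], "slide": [[0.31,0.73,0],[0.31,0.73,0],[0.31,0.73,0],[0.31,0.73,0],[0.31,0.73,0],[0.31,0.73,0],[0.31,0.73,0],[0.31,0.73,0]], "fingers": [1,1,1,1,1,1,1,1]}}

```text
time_s: 11.35
tcp_pos: [0.6017, 0.189, 0.2574]
tool_rot: [-0.0, 0.201, 0.98, -0.0]
ft_force: [-0.3, -0.6, 0.4]
gripper_width: -0.001
grip_force: 0.0
```

```bash
python3 - <<'E'
from h import *
from station import eyes,manip
s=manip.read_state(); print(s["time_s"],s["tcp_pos"],s["ft_force"],abs(s["dq"]).max())
C=np.load("caps.npy"); a=cv2.imread("pics/scene0.png"); b=eyes.get_image("scene")[:,:,::-1].copy(); t=eyes.get_image("top")[:,:,::-1]
crop=lambda i:cv2.resize(i[210:295,255:370],None,fx=3.4,fy=3.4,interpolation=cv2.INTER_CUBIC)
cv2.imwrite("pics/cmp.png",np.hstack([crop(a),crop(b)])); cv2.imwrite("pics/top1.png",t)
c=eyes.get_calibration("scene")
for q in C: print([proj(c,[*q,z]).round(1).tolist() for z in (.0915,.0845)])
E
```

```text
11.35 [0.60166738 0.18904503 0.25736859] [-0.33860817 -0.63534047  0.38892475] 0.006292308401338763
[[288.0, 221.1], [288.1, 223.8]]
[[278.3, 229.0], [278.4, 231.8]]
[[277.6, 238.5], [277.7, 241.3]]
[[286.9, 247.0], [287.0, 249.9]]
[[304.3, 252.0], [304.3, 254.9]]
```

View pics/cmp.png

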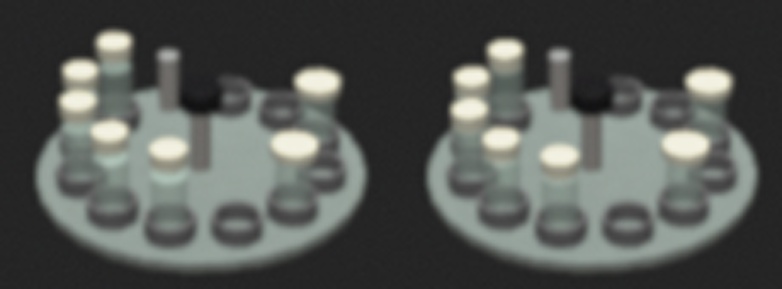

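View pics/top1.png

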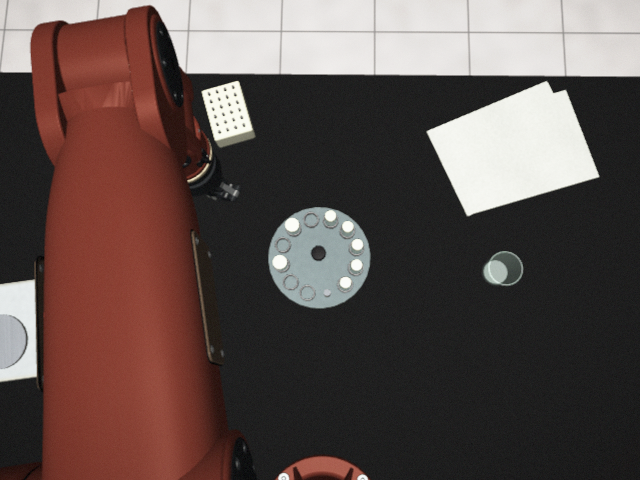

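Comparing before and after, all five caps sit about 2 px lower, with no bright neck showing. The sealed vials (right of the crop) and the beaker (503,268) haven't moved, and the gripper is clear at (230,190). The arm hides the bottle in the top view, but the gripper passed well above its 120 mm height and the wrist force is near zero.

```bash
python3 -c "
from station import ticket
print(ticket.close_job())"
```

```text
the job is handed in; nothing more can be done
None
```

I pressed all five caps home in order from the pin, each to about 12 N, past the 8 N at which a seated vial starts to give; the arm ended clear of everything and the job is handed in, with the bottle not visible in the last top view.

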